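# Slide a turning blank under the drilling jig's bridge

### The job

With your fingertips, push the flat wooden blank along the bench, long way first, in under the low bridge of the drilling jig until its front end sits flat against the stop block on the far side. Keep it flat on the bench the whole way, never tipped or lifted, and leave the other things on the bench where they are. Take your hand away when it is home.

Things in the scene. Friction and masses are not known exactly. Their poses are not given: they have to be found in the camera images.
- blank: Wooden slab 130 x 90 x 20 mm (its x, y, z), about 0.16 kg, pencilled diagonals on top. Lies loose in front of the jig, up to 0.5 rad askew and up to 45 mm to either side of the lane's middle. Origin: centre of its underside (z = 0 on the bench). x: along its length, front end at x = +65 mm, nearer the jig; y across; z up.
- jig: Drilling jig fixed to the bench: low steel bridge plate with a brass bush on two aluminium posts, and a stop block beyond. Origin: on the bench under the bush; x: direction in which a blank is pushed in, y: across the lane, z up. Posts: x -20 to +20 mm, inner faces at y = -53 and +53, outer at 83, feet 6 mm high out to 109. The bench is the lane's floor.
- jig_bridge (a point): Middle of the bridge plate's underside, 25 mm above the bench (5 mm over the blank), axes as the jig's. The plate spans x -20 to +20, y -83 to +83 mm; its top is 33 mm and the bush's 38 mm above the bench.
- jig_stop (a point): Centre of the stop block's flat face at bench level, 65 mm past the jig's origin along its x; block 110 mm wide, 20 thick, 25 high. A blank that is home has its centre under the bush and 45 mm of its length out in front of the bridge.
- finial: Bystander: small turned dark wood finial, 40 mm across, 55 mm high, standing behind the stop block; origin under its centre.
- collar: Bystander: steel ring 42 mm across, 18 mm high, lying beside the jig; origin under its centre.
- offcut: Bystander: small wooden offcut 70 x 36 x 24 mm lying beside the lane; origin under its centre, x along its length.
- bowl: Bystander: turned wooden bowl, 130 mm across, 50 mm high; origin under its centre.
- glue: Bystander: white glue bottle, 60 mm across, 160 mm high; origin under its centre.
- gouge: Bystander: turning gouge, 400 mm long, 34 mm high, lying down; origin under it near the ferrule, x along it towards the blade, handle 200 mm to -x.
- mallet: Bystander: wooden mallet lying down, head 75 x 110 x 75 mm round its origin (underside), handle 26 mm thick and 230 mm to -x.
Mind the look-alikes: they are no part of the job. Of the things like the blank, leave any that is black, orange or pink; of the rest the smaller one is meant.

How it is judged:
By the outcome, as a careful person would: the job done as asked, in the order asked, and still so for the second after the job is handed in, with the robot touching nothing.
It also fails if it takes over 67 s, if anything falls off the work surface, if the arm or the gripper's body presses on something with over 40 N, if the wrist force passes 120 N, or if a joint passes its speed limit or range.

### The arm

A 6-joint arm with a two-finger parallel gripper is mounted at the origin on the work surface. World frame = base frame: x ahead of the robot, y to its left, z up, the work surface at z = 0. Lengths are in m, angles in degrees, forces in N, time in s.
With the tool pointing down it reaches from about 0.275 to 0.875 m from the base axis. Payload 12.5 kg.
Tool frame: the origin (TCP) lies midway between the tips of the shut fingers; the grasp point (between the pads) lies 19 mm behind it (manip.pinch_z is the distance from the TCP to the grasp point, in m); x points along the fingers, y is the direction in which the jaws open and shut, and the axes are right-handed (so a half turn about x gives the same grasp; the last joint's range is limited). The gripper opens to 85 mm and grips with 20 to 120 N. Pads are 22 mm wide; open, the fingers measure 114 mm over their backs; the gripper's body (76 mm by 85 mm) begins 54 mm behind the grasp point. The pads swing forward as they close: fully open they stand 13 mm farther back than shut.
Start: joints at [66.314, 20.094, 94.641, -0, 65.266, -4.847], TCP at [0.178, 0.521, 0.231] pointing down, gripper open.
Joint ranges: [-157.81, 157.81], [-45, 120.19], [0.68, 151.7], [-89.99, 269.99], [4.06, 180], [-164.3, 164.3]. Speed limits (degrees/s): [127.2, 127.2, 159.86, 180, 180, 180].

### API

Orientations are given as [roll, pitch, yaw] about the fixed x, y, z axes, in that order (R = Rz(yaw) Ry(pitch) Rx(roll)).
In Python, from station import manip, optics, spotter gives the robot as it stands. The module is installed in compiled form; this text tells all that it offers.
- The arm moves only by the tool jog_arm, never from a script. Its argument "series" is text: rows parted by semicolons, each of 5 numbers parted by spaces: the closure in counts, from 0 (fully open) to 255 (shut), then the shift along the tool's x, y, z in cm, then the turn about the tool's x in rad. A call has 1 to 8 rows; each row shifts and turns the commanded pose from where the row before left it, along the tool's axes as they then stand; what a row does not reach is not made up. A row lasts 1/8 s, in which the tool goes at most 62.5 mm and 10.7 degrees, less where a joint would pass 70% of its speed; a pose out of reach is approached as far as the arm can. A call is refused whole if a number of a shift passes 6.25 or a number of a turn 0.188, either way. A call with a gripper value outside its range is refused whole. The fingers move at their own pace and stop on an object; the grip force is fixed at half the most. Time passes only in rows, so rows that do not move let the fingers close. It gives the time, the measured TCP pose, the force and the opening at its end, in the units of the state.
- manip.state(): the state, without advancing time (a new reading comes with each control period).
- optics.get_image(name): name is "side" or "top"; returns the picture (384x512x3 uint8, red, green, blue); there is no depth.
- optics.camera_model(name): a dict with "fx", "fy", "cx", "cy" (pixels), "R" (3x3) and "t" (3): a world point X has camera coordinates R X + t. Camera axes: x right, y down, z forward; pixel columns grow to the right and rows downward; lengths in m; the calibration is good to about 2 mm. A picture is of the moment at which its call begins. camera_model takes no time and is no camera call.
- manip.sign_off(): hands the job in, once; it reports no verdict.
Trained networks look in the newest picture that a camera, given by its name, has taken for a name from the list of things; names that differ only in an ending like _2 or _b are one class to them, and where a whole thing is asked for, a point or a joint stands for the part that bears it (a point fixed in the world has none). Each returns a list of dicts, best first, with "score" (0 to 1); they miss things now and then, are a little off and sometimes report something else, mostly with a low value. They report only what shows in the picture. A call takes as long as a camera call. They do not tell look-alikes from the thing itself.
- spotter.trace(name, camera): "mask" (384x512 bool, what is visible of it) and "centre" ([column, row] in pixels, amid what is visible of it).
The state is a dict: "time": time; "q": joint angles; "qd": joint speeds; "joint_torque": joint torques, N m; "eef_pos": TCP position; "orientation": TCP orientation; "contact_force": force on the tool from outside, world axes, zero at the start; "wrist_torque": the same for the moment, N m; "gripper_width": finger opening in m.
Only numpy, scipy, OpenCV 4.12 (cv2) and the standard library are available. Lean on these libraries where they do the work, as an engineer would, in place of code of your own. Each camera call takes 0.05 s, during which the arm holds its last target. There are 200 camera calls.

## Working session

There is one attempt and no reset: what is moved stays moved. The work goes in short steps, Python scripts to look and compute and a tool call to move; the robot and the scene stay as the last step left them, time stands still between calls to the robot, and variables do not carry over. Pictures are saved under pics/ and viewed, about 8 in all and at most 12, crops included, and the job is handed in when it is done.

Besides the shell and the picture viewer there is one more tool, called after "Request:" by a JSON object that holds its "fn" and its "kwargs". jog_arm: Moves the arm, as the interface text tells. Its arguments: {"type":"object","properties":{"series":{"type":"string"}},"required":["series"]}

```bash
mkdir -p pics; cat > h.py <<'E'
import numpy as np, cv2
from station import manip, optics, spotter
def save(c,n):
    im=optics.get_image(c); cv2.imwrite(f'pics/{n}.png',im[:,:,::-1]); return im
def toplane(c,uv,z):
    m=optics.camera_model(c); R=np.array(m['R']);t=np.array(m['t'])
    uv=np.atleast_2d(uv).astype(float)
    d=np.c_[(uv[:,0]-m['cx'])/m['fx'],(uv[:,1]-m['cy'])/m['fy'],np.ones(len(uv))]@R
    C=-R.T@t
    return C+d*((z-C[2])/d[:,2])[:,None]
def proj(c,X):
    m=optics.camera_model(c); p=np.atleast_2d(X)@np.array(m['R']).T+np.array(m['t'])
    return np.c_[p[:,0]/p[:,2]*m['fx']+m['cx'],p[:,1]/p[:,2]*m['fy']+m['cy']]
E
python3 - <<'E'
from h import *
a=save('top','t0');b=save('side','s0')
for c in('top','side'):
    m=optics.camera_model(c);R=np.array(m['R']);print(c,m['fx'],-R.T@np.array(m['t']),R[2])
    for n in('blank','jig','offcut','collar','finial','bowl','glue','gouge','mallet'):
        for r in spotter.trace(n,c):
            k=r['mask']; print(n,round(r['score'],2),np.round(r['centre']),k.sum(),toplane(c,r['centre'],.02)[0][:2].round(3))
print(manip.state())
E
```

```text
top 467.74674981228713 [0.44309763 0.00796959 1.3474084 ] [ 0.05393882 -0.01553962 -0.99842332]
blank 0.93 [290. 166.] 1402 [ 0.565 -0.123]
blank 0.85 [298.  77.] 1478 [ 0.823 -0.145]
blank 0.84 [174. 258.] 2797 [0.302 0.201]
blank 0.79 [267. 239.] 1499 [ 0.359 -0.059]
blank 0.65 [387. 282.] 3057 [ 0.239 -0.398]
jig 0.96 [220. 163.] 1416 [0.571 0.076]
jig 0.54 [377. 134.] 618 [ 0.662 -0.374]
offcut 0.52 [320. 225.] 296 [ 0.399 -0.208]
collar 0.52 [224. 213.] 100 [0.429 0.062]
finial 0.67 [177. 155.] 163 [0.595 0.199]
bowl 0.69 [ 73. 173.] 1644 [0.538 0.491]
bowl 0.47 [223. 165.] 1423 [0.567 0.069]
glue 0.8 [377. 136.] 541 [ 0.655 -0.373]
gouge 0.58 [154. 103.] 1104 [0.742 0.266]
mallet 0.93 [421. 194.] 1963 [ 0.488 -0.498]
mallet 0.34 [225. 164.] 1254 [0.569 0.063]
side 427.1270644997781 [0.42427364 1.11335013 0.88018356] [ 0.06331362 -0.80600852 -0.58850799]
blank 0.96 [230. 186.] 711 [ 0.57  -0.104]
blank 0.93 [319. 149.] 958 [ 0.24 -0.37]
blank 0.77 [311. 252.] 2297 [0.308 0.216]
blank 0.74 [162. 178.] 728 [ 0.823 -0.147]
blank 0.64 [291. 198.] 721 [ 0.36  -0.042]
jig 0.68 [224. 2
[... 400 characters left out ...]
let 0.92 [259. 130.] 832 [ 0.485 -0.529]
{'time': 1.0, 'q': array([ 6.63158109e+01,  2.00932130e+01,  9.46406206e+01, -1.32656658e-03,
        6.52666127e+01, -4.84785907e+00]), 'qd': array([-0.05555296,  0.1242122 , -0.0389226 ,  0.05289258,  0.11667214,
       -0.06821073]), 'joint_torque': array([-3.05628173e-04, -5.06037676e+01, -2.91639286e+01, -1.63841146e-04,
        7.10641598e-04,  2.09207678e-05]), 'eef_pos': array([0.17755731, 0.52053589, 0.23129719]), 'orientation': array([-25.17105689,  89.99871515, -44.0068319 ]), 'contact_force': array([ 0.30651255,  0.335553  , -0.57050639]), 'wrist_torque': array([-0.03289256,  0.02272663,  0.02343499]), 'gripper_width': 0.08535037965028829}
```

View pics/t0.png

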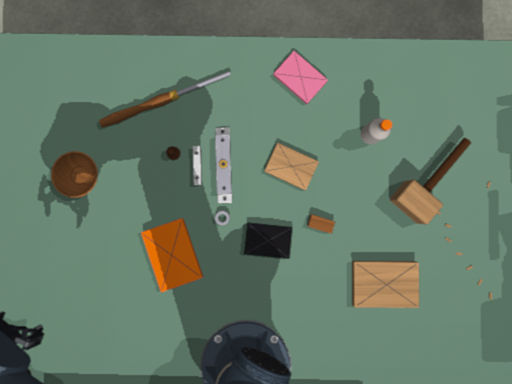

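View pics/s0.png

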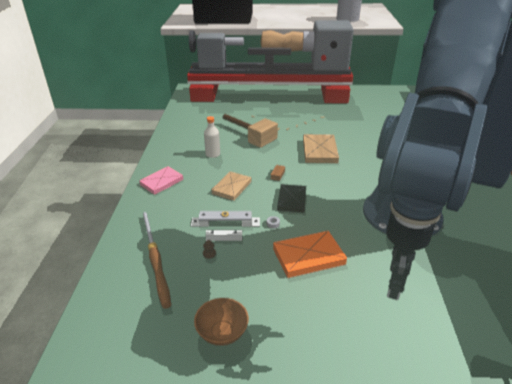

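The top view shows the wooden blank at (291,166), the jig bridge at (223,163), the stop at (197,165), the finial at (173,153), the collar at (222,217), and the offcut at (320,224). The side view agrees, with the blank at (230,186) and the bridge at (224,218). The push direction is about world +y. Next I'll fit the poses by silhouette in both views.

```bash
cat >> h.py <<'E'
from scipy.optimize import minimize
def box(p,x0,x1,y0,y1,z0,z1):
    c,s=np.cos(p[2]),np.sin(p[2])
    P=np.array([[x,y,z] for x in(x0,x1) for y in(y0,y1) for z in(z0,z1)])
    return np.c_[p[0]+c*P[:,0]-s*P[:,1],p[1]+s*P[:,0]+c*P[:,1],P[:,2]]
BL=[(-.065,.065,-.045,.045,0,.02)]
JG=[(-.02,.02,-.083,.083,0,.033),(-.02,.02,-.109,.109,0,.006),(.065,.085,-.055,.055,0,.025)]
S=4
def sil(c,p,bx):
    im=np.zeros((384*S,512*S),np.uint8)
    for b in bx:
        h=cv2.convexHull(((proj(c,box(p,*b))+.5)*S).round().astype(np.int32)); cv2.fillConvexPoly(im,h,1)
    return cv2.resize(im.astype(np.float32),(512,384),interpolation=cv2.INTER_AREA)
def fit(masks,p0,bx):
    def f(p):
        e=0
        for c,m in masks.items():
            s=sil(c,p,bx); e-=np.minimum(s,m).sum()/np.maximum(s,m).sum()
        return e
    sim=np.array([p0]+[np.array(p0)+d for d in([.01,0,0],[0,.01,0],[0,0,.1])])
    r=minimize(f,p0,method='Nelder-Mead',options=dict(initial_simplex=sim,xatol=1e-4,fatol=1e-4)); return r.x,-r.fun/len(masks)
def pick(n,c,xy):
    return min(spotter.trace(n,c),key=lambda r:np.hypot(*(toplane(c,r['centre'],.02)[0][:2]-xy)))['mask'].astype(np.float32)
E
python3 - <<'E'
from h import *
I={c:optics.get_image(c) for c in('top','side')}
B={c:pick('blank',c,(.567,-.115)) for c in I}; J={c:pick('jig',c,(.572,.075)) for c in I}
pb,e=fit(B,[.566,-.12,1.2],BL);print('blank',pb,np.degrees(pb[2]),e)
for c in B: print(c,fit({c:B[c]},pb,BL))
pj,e=fit(J,[.575,.068,1.57],JG);print('jig',pj,np.degrees(pj[2]),e)
for c in J: print(c,fit({c:J[c]},pj,JG))
out=[]
for c,o in(('top',(150,110)),('side',(160,160))):
    im=cv2.resize(I[c],None,fx=4,fy=4,interpolation=cv2.INTER_CUBIC)[:,:,::-1].copy()
    for p,bx in((pb,BL),(pj,JG)):
        for b in bx:
            q=((proj(c,box(p,*b))+.5)*4).astype(int)
            for k in([1,3,7,5],):cv2.polylines(im,[q[k]],True,(255,255,0),1)
    out.append(im[o[1]*4:o[1]*4+300,o[0]*4:o[0]*4+720])
cv2.imwrite('pics/f0.png',np.vstack(out))
E
```

```text
blank [ 0.56657681 -0.12671943  1.14252332] 65.46176422581867 0.9522891044616699
top (array([ 0.5661493 , -0.12735129,  1.14227496]), np.float64(0.9694175720214844))
side (array([ 0.5674324 , -0.12347686,  1.14345656]), np.float64(0.9529845118522644))
jig [0.57085948 0.06768669 1.61394055] 92.4719819813922 0.8743098378181458
top (array([0.56931578, 0.0673746 , 1.61798931]), np.float64(0.942665159702301))
side (array([0.57364194, 0.06875266, 1.63617311]), np.float64(0.8195387125015259))
```

View pics/f0.png

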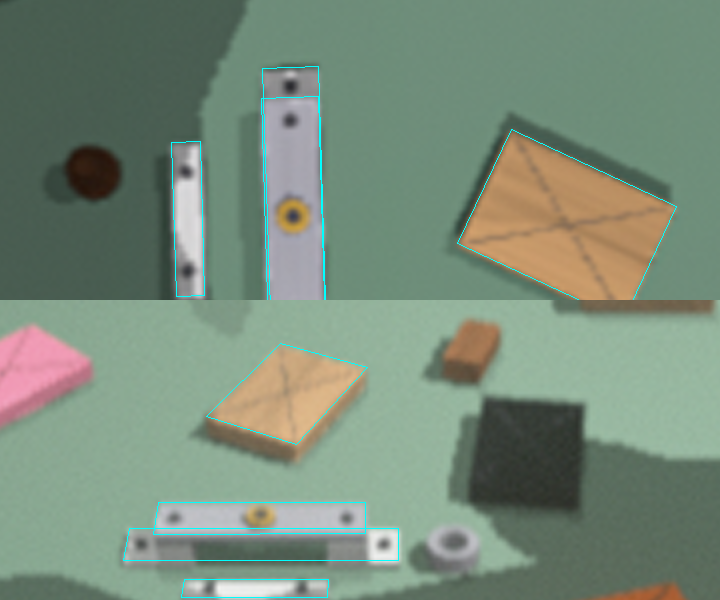

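Both fits lie on the edges. The jig is at about (0.5695, 0.067) with yaw 92.5°, and the blank at (0.5665, −0.1265) with yaw 65.5°. In the lane that puts the blank 193 mm short, 11 mm to the left and turned −27°.

The plan is to push its rear end with two spread fingertips along an arc of about 105 mm radius, which squares and centres it, then go straight in. I'll turn the tool first so that tool −z is the push direction.

Request:
{"fn": "jog_arm", "kwargs": {"series": "120 0 0 0 0.186;120 0 0 0 0.186;120 0 0 0 0.186;120 0 0 0 0.186;120 0 0 0 0.186;120 0 0 0 0.186;120 0 0 0 0.186;120 0 0 0 0.186"}}

```text
time: 2.3
eef_pos: [0.1776, 0.5205, 0.2313]
orientation: [48.3, 90.0, -56.1]
contact_force: [-1.0, -0.1, -0.3]
gripper_width: 0.0453
```

Request:
{"fn": "jog_arm", "kwargs": {"series": "120 0 0 0 0.182;120 0 0 0 0"}}

```text
time: 2.55
eef_pos: [0.1776, 0.5205, 0.2313]
orientation: [68.2, 90.0, -46.2]
contact_force: [-0.7, 0.6, 0.2]
gripper_width: 0.0452
```

```bash
cat >> h.py <<'E'
from scipy.spatial.transform import Rotation as Ro
def tool():
    s=manip.state(); R=Ro.from_euler('xyz',s['orientation'],degrees=True).as_matrix()
    return s,R
def rel(P):
    s,R=tool(); return (R.T@(np.array(P)-s['eef_pos'])*100).round(2), np.degrees(np.arctan2(-R[1,2],-R[0,2])).round(2)
E
python3 - <<'E'
from h import *
s,R=tool();print(s['time'],s['eef_pos'],s['gripper_width'],s['q']);print(rel([.529,-.209,.1]))
E
```

```text
2.55 [0.17757919 0.52053177 0.23128869] 0.045198999550508066 [ 6.63140604e+01  2.00943300e+01  9.46402915e+01 -2.50386532e-03
  6.52663223e+01  9.07648257e+01]
(array([13.13, 62.19, 51.87]), np.float64(65.55))
```

Request:
{"fn": "jog_arm", "kwargs": {"series": "120 0 3.89 3.24 0;120 0 3.89 3.24 0;120 0 3.89 3.24 0;120 0 3.89 3.24 0;120 0 3.89 3.24 0;120 0 3.89 3.24 0;120 0 3.89 3.24 0;120 0 3.89 3.24 0"}}

```text
time: 3.55
eef_pos: [0.3537, 0.1541, 0.2316]
orientation: [132.3, 90.0, 18.1]
contact_force: [0.4, 0.6, 0.2]
gripper_width: 0.0454
```

Request:
{"fn": "jog_arm", "kwargs": {"series": "120 0 3.89 3.24 0;120 0 3.89 3.24 0;120 0 3.89 3.24 0;120 0 3.89 3.24 0;120 0 3.89 3.24 0;120 0 3.89 3.24 0;120 0 3.85 3.2 0;120 0 3.85 3.2 0"}}

```text
time: 4.55
eef_pos: [0.5288, -0.21, 0.2313]
orientation: [111.6, 90.0, -2.6]
contact_force: [1.1, 0.6, -0.1]
gripper_width: 0.0451
```

```bash
python3 - <<'E'
from h import *
s,R=tool();print(s['time'],s['eef_pos'],s['q']);print(rel([.5288,-.2093,.006]))
E
```

```text
4.55 [ 0.52881929 -0.21004119  0.23132447] [-2.63524484e+01  2.20585493e+01  9.17704591e+01  5.83032880e-03
  6.61588638e+01 -2.11145431e+00]
(array([22.53, -0.04, -0.06]), np.float64(65.76))
```

Request:
{"fn": "jog_arm", "kwargs": {"series": "120 5 0 0 0;120 5 0 0 0;120 5 0 0 0;120 3 0 0 0;120 2 0 0 0;120 1.3 0 0 0;120 0.9 0 0 0.004;120 0 0 0 0"}}

```text
time: 5.55
eef_pos: [0.5282, -0.2083, 0.0092]
orientation: [-90.3, 90.0, 155.0]
contact_force: [-0.1, -0.9, -0.1]
gripper_width: 0.0454
```

```bash
python3 - <<'E'
from h import *
s,R=tool();print(s['time'],s['eef_pos'],s['contact_force'])
a=save('side','s1')[140:240,170:330];b=save('top','t1')[120:220,210:370]
B={'side':None,'top':None}
cv2.imwrite('pics/c1.png',cv2.resize(np.vstack([a,b]),None,fx=3,fy=3,interpolation=cv2.INTER_CUBIC)[:,:,::-1])
E
```

```text
5.55 [ 0.52823847 -0.20833806  0.00917046] [-0.11150214 -0.90729748 -0.10361375]
```

View pics/c1.png

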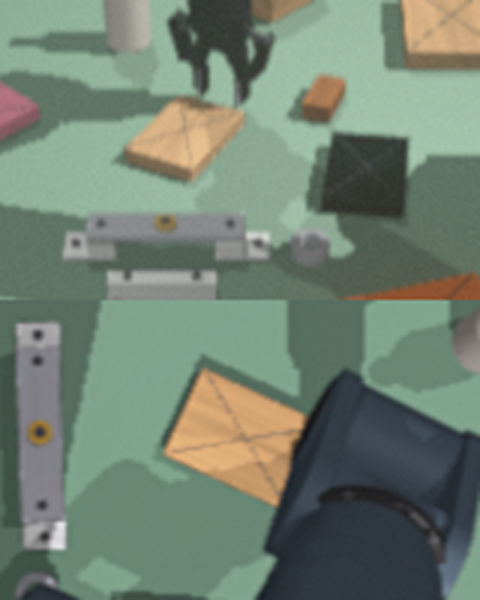

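The fingertips stand just behind the rear edge (side crop, about (220,95)) and are centred. I'll lower them a little, make contact, then start the arc.

Request:
{"fn": "jog_arm", "kwargs": {"series": "120 0.4 0 0 0;120 0 0 -0.5 0;120 0 0 -0.5 0;120 0 0 -0.3 0;120 0 0 -0.2 0;120 0 0 0 0"}}

```text
time: 6.4
eef_pos: [0.5346, -0.1946, 0.0053]
orientation: [63.0, 90.0, -51.7]
contact_force: [0.2, 0.2, 0.4]
gripper_width: 0.0454
```

Request:
{"fn": "jog_arm", "kwargs": {"series": "120 0 0.15 -0.21 -0.02;120 0 0.3 -0.42 -0.04;120 0 0.3 -0.42 -0.04;120 0 0.3 -0.42 -0.04;120 0 0.3 -0.42 -0.04;120 0 0.15 -0.21 -0.02;120 0 0 0 0"}}

```text
time: 7.28
eef_pos: [0.5559, -0.18, 0.0053]
orientation: [-116.3, 90.0, 140.4]
contact_force: [0.9, 0.0, -0.0]
gripper_width: 0.0453
```

```bash
cat >> h.py <<'E'
PJ=np.array([.5698,.0674,np.radians(92.6)])
def inlane(x,y):
    c,s=np.cos(PJ[2]),np.sin(PJ[2]); d=np.array([x,y])-PJ[:2]
    return np.round([1e3*(c*d[0]+s*d[1]),1e3*(-s*d[0]+c*d[1])],1)
def report(name,p0,crop=True):
    I={c:optics.get_image(c) for c in('top','side')}
    s,R=tool(); yaw=np.degrees(np.arctan2(-R[1,2],-R[0,2]))
    print('t',s['time'],'z',s['eef_pos'][2].round(4),'tool lane',inlane(*s['eef_pos'][:2]),'ang',round(yaw-np.degrees(PJ[2]),2),'F',s['contact_force'].round(1))
    out=[]
    try:
        m={'side':pick('blank','side',np.array(p0[:2]))}
        p,e=fit(m,p0,BL); print('side fit',p.round(4),inlane(*p[:2]),np.degrees(p[2]-PJ[2]).round(2),e)
    except Exception as ex: p=np.array(p0); print(ex)
    for c,o in(('side',(170,150)),('top',(190,110))):
        im=cv2.resize(I[c],None,fx=5,fy=5,interpolation=cv2.INTER_CUBIC)[:,:,::-1].copy()
        for q,b in((p,BL[0]),(PJ,JG[2]),(PJ,JG[0])):
            cv2.polylines(im,[((proj(c,box(q,*b))+.5)*5).astype(int)[[1,3,7,5]]],True,(255,255,0),1)
        out.append(im[o[1]*5:o[1]*5+(350 if c=='side' else 250)*1,o[0]*5:o[0]*5+700])
    cv2.imwrite(f'pics/{name}.png',np.vstack(out))
E
python3 - <<'E'
from h import *
report('c2',[.567,-.108,1.34])
E
```

```text
t 7.375 z 0.0052 tool lane [-246.6   25.3] ang -15.91 F [ 0.   0.  -0.1]
side fit [ 0.5763 -0.1073  1.3727] [-174.9    1.4] -13.95 0.8323311805725098
```

View pics/c2.png

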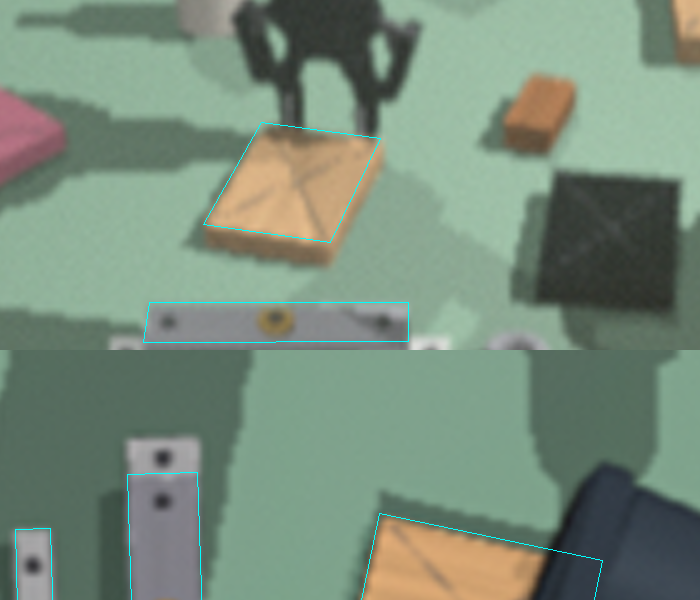

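The blank is turning with the fingers: tool and blank are both at about −15°, lateral about +4 mm. The remaining arc at R ≈ 105 mm should end centred.

Request:
{"fn": "jog_arm", "kwargs": {"series": "120 0 0.15 -0.21 -0.02;120 0 0.3 -0.42 -0.04;120 0 0.3 -0.42 -0.04;120 0 0.3 -0.42 -0.04;120 0 0.3 -0.42 -0.04;120 0 0.3 -0.42 -0.04;120 0 0.3 -0.42 -0.04;120 0 0.13 -0.2 -0.0175"}}

```text
time: 8.43
eef_pos: [0.5799, -0.1532, 0.0053]
orientation: [57.2, 90.0, -30.0]
contact_force: [-0.3, -0.2, -0.3]
gripper_width: 0.0452
```

Request:
{"fn": "jog_arm", "kwargs": {"series": "120 0 0 -0.3 0;120 0 0 -0.4 0;120 0 0 -0.4 0;120 0 0 -0.4 0;120 0 0 -0.4 0;120 0 0 -0.1 0;120 0 0 0 0"}}

```text
time: 9.3
eef_pos: [0.5787, -0.1333, 0.0052]
orientation: [-135.0, 90.0, 137.7]
contact_force: [0.5, 0.2, -0.5]
gripper_width: 0.0453
```

```bash
python3 - <<'E'
from h import *
report('c3',[.572,-.055,1.615])
E
```

```text
t 9.4 z 0.0052 tool lane [-201.1    0.3] ang 0.0 F [ 0.4  0.3 -0.7]
side fit [ 0.5764 -0.0578  1.6467] [-125.3   -0.9] 1.75 0.9363852739334106
```

View pics/c3.png

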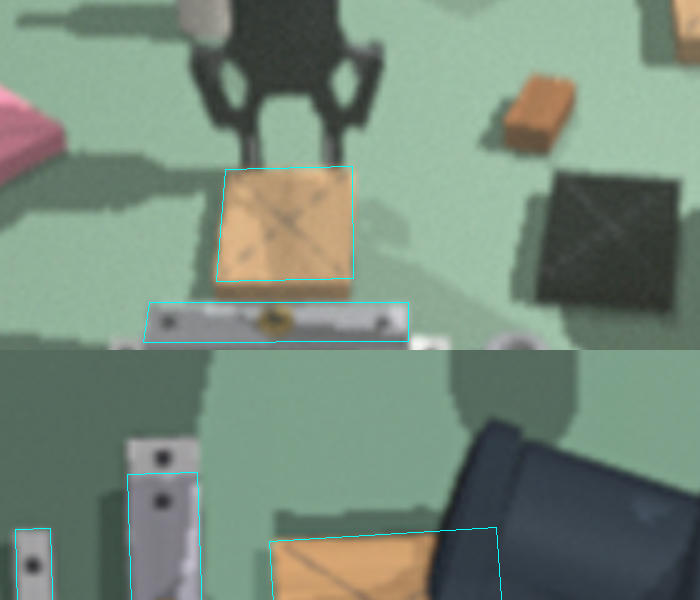

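The blank is square within about a degree, centred within about 3 mm of an 8 mm clearance, and its front is just short of the bridge. I'll go straight in.

Request:
{"fn": "jog_arm", "kwargs": {"series": "120 0 0 -0.3 0;120 0 0 -0.5 0;120 0 0 -0.5 0;120 0 0 -0.5 0;120 0 0 -0.5 0;120 0 0 -0.5 0;120 0 0 -0.5 0;120 0 0 -0.3 0"}}

```text
time: 10.45
eef_pos: [0.5771, -0.0972, 0.0053]
orientation: [-98.6, 90.0, 174.0]
contact_force: [-0.2, -0.3, -0.3]
gripper_width: 0.0449
```

Request:
{"fn": "jog_arm", "kwargs": {"series": "120 0 0 -0.4 0;120 0 0 -0.5 0;120 0 0 -0.5 0;120 0 0 -0.5 0;120 0 0 -0.5 0;120 0 0 -0.5 0;120 0 0 -0.5 0;120 0 0 -0.3 0"}}

```text
time: 11.45
eef_pos: [0.5754, -0.0602, 0.0053]
orientation: [-4.1, 90.0, -91.5]
contact_force: [0.8, -0.5, -0.1]
gripper_width: 0.0452
```

```bash
python3 - <<'E'
from h import *
report('c4',[.572,.02,1.615])
E
```

```text
t 11.55 z 0.0053 tool lane [-127.8    0.2] ang 0.02 F [0.3 0.4 0.1]
side fit [0.574  0.0145 1.6404] [-53.1  -1.8] 1.39 0.5963086485862732
```

View pics/c4.png

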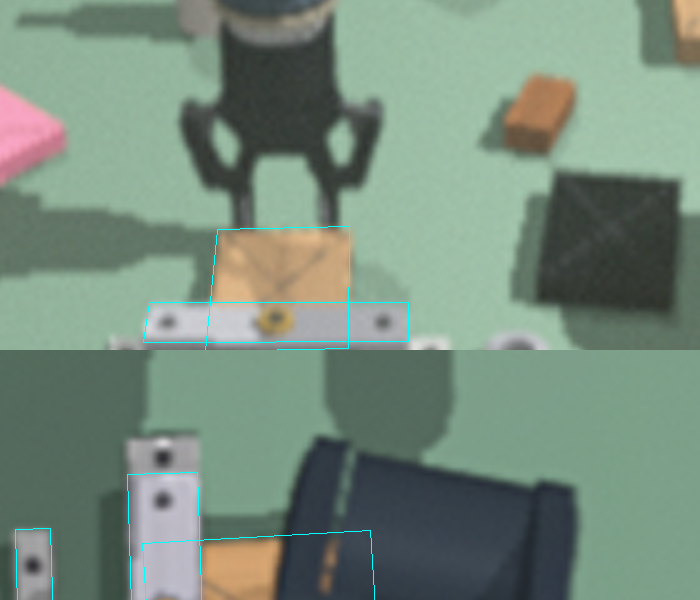

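It's under the bridge without touching it (side view: blank columns 212–350 between the posts, forces near zero). About 52 mm remain. I'll push most of that, then creep to the stop.

Request:
{"fn": "jog_arm", "kwargs": {"series": "120 0 0 -0.4 0;120 0 0 -0.6 0;120 0 0 -0.7 0;120 0 0 -0.7 0;120 0 0 -0.7 0;120 0 0 -0.7 0;120 0 0 -0.5 0;120 0 0 -0.2 0"}}

```text
time: 12.6
eef_pos: [0.5734, -0.0153, 0.0053]
orientation: [8.1, 90.0, -79.3]
contact_force: [-0.8, -1.8, -0.0]
gripper_width: 0.0456
```

Request:
{"fn": "jog_arm", "kwargs": {"series": "120 0 0 -0.1 0;120 0 0 -0.1 0;120 0 0 -0.1 0;120 0 0 -0.1 0"}}

```text
time: 13.1
eef_pos: [0.5732, -0.0117, 0.0053]
orientation: [5.9, 90.0, -81.5]
contact_force: [0.4, -1.3, 0.8]
gripper_width: 0.0455
```

Request:
{"fn": "jog_arm", "kwargs": {"series": "120 0 0 -0.1 0;120 0 0 -0.1 0"}}

```text
time: 13.35
eef_pos: [0.5731, -0.0096, 0.0053]
orientation: [79.8, 90.0, -7.6]
contact_force: [0.2, -1.5, 1.3]
gripper_width: 0.0452
```

Request:
{"fn": "jog_arm", "kwargs": {"series": "120 0 0 -0.1 0;120 0 0 -0.1 0"}}

```text
time: 13.6
eef_pos: [0.573, -0.0076, 0.0053]
orientation: [54.2, 90.0, -33.2]
contact_force: [-0.5, -0.8, 2.0]
gripper_width: 0.0453
```

Request:
{"fn": "jog_arm", "kwargs": {"series": "120 0 0 -0.1 0;120 0 0 0 0"}}

```text
time: 13.85
eef_pos: [0.573, -0.0065, 0.0053]
orientation: [155.5, 90.0, 68.1]
contact_force: [0.5, -0.7, 0.8]
gripper_width: 0.0449
```

Request:
{"fn": "jog_arm", "kwargs": {"series": "120 0 0 -0.1 0;120 0 0 0 0"}}

```text
time: 14.1
eef_pos: [0.5729, -0.0065, 0.0053]
orientation: [1.0, 89.9, -86.4]
contact_force: [-1.3, -8.2, 0.9]
gripper_width: 0.0456
```

There is firm contact now: 8 N and the tool has stalled. One more small press will square it, then I'll look before retreating.

Request:
{"fn": "jog_arm", "kwargs": {"series": "120 0 0 -0.1 0;120 0 0 0 0;120 0 0 0 0"}}

```text
time: 14.48
eef_pos: [0.5729, -0.0064, 0.0053]
orientation: [0.0, 89.9, -87.4]
contact_force: [-0.4, -15.4, 0.1]
gripper_width: 0.0453
```

Request:
{"fn": "jog_arm", "kwargs": {"series": "120 0 0 0.2 0;120 0 0 0.4 0;120 0 0 0.6 0;120 0 0 1 0;120 0 0 1 0;120 -2 0 1 0;120 -4 0 1 0;120 -4 0 1 0"}}

```text
time: 15.48
eef_pos: [0.5755, -0.0675, 0.1063]
orientation: [-102.7, 90.0, 169.8]
contact_force: [0.2, 0.7, 0.5]
gripper_width: 0.0454
```

Request:
{"fn": "jog_arm", "kwargs": {"series": "120 -4 0 4 0;120 -4 0 4 0;120 0 0 5 0;120 0 0 5 0;120 0 0 4 0;120 0 0 2 0;120 0 0 0 0"}}

```text
time: 16.35
eef_pos: [0.5863, -0.3069, 0.185]
orientation: [-138.4, 90.0, 134.1]
contact_force: [-0.4, 1.0, -0.5]
gripper_width: 0.0452
```

```bash
python3 - <<'E'
from h import *
report('c5',[.5705,.0665,1.615])
E
```

```text
t 16.45 z 0.1852 tool lane [-3.729e+02  1.000e-01] ang 0.04 F [ 0.8  1.6 -0.8]
side fit [0.5745 0.0514 1.6649] [-16.2  -4. ] 2.79 0.44626790285110474
```

View pics/c5.png

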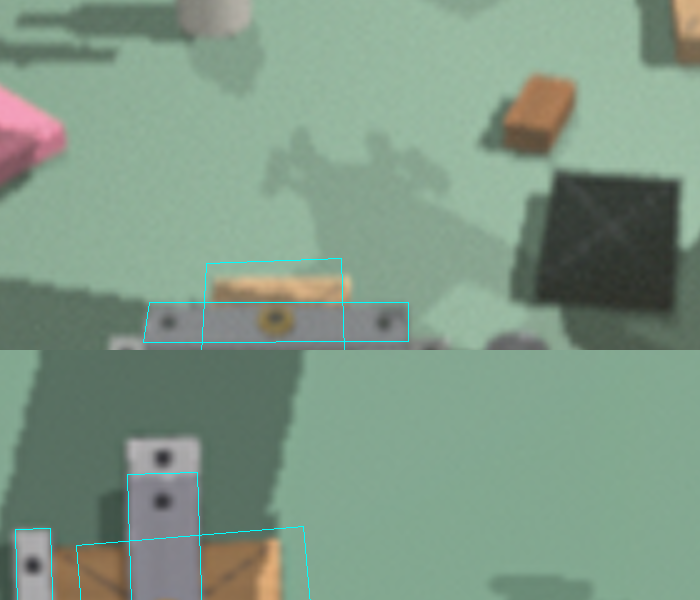

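The fit isn't valid now because the bridge hides much of the blank. The picture itself shows it reaching the stop, with the rear end sticking out evenly. I'll take one closer look with the home outline drawn, plus a bystander check.

```bash
python3 - <<'E'
from h import *
im=save('top','t9'); 
g=cv2.resize(im,None,fx=8,fy=8,interpolation=cv2.INTER_CUBIC)[:,:,::-1].copy()
p=PJ.copy()
q=((proj('top',box(p,*BL[0]))+.5)*8).astype(int)
for i in(1,3,7,5): cv2.circle(g,tuple(int(v) for v in q[i]),4,(255,255,0),1)
side=save('side','s9')
g=g[120*8:195*8,185*8:260*8]
cv2.imwrite('pics/c6.png',g)
# visible rear-edge line in top: last wood-coloured column per row
hsv=cv2.cvtColor(im,cv2.COLOR_RGB2HSV); w=((hsv[...,0]>8)&(hsv[...,0]<25)&(hsv[...,1]>90)).astype(np.uint8)
rows=[r for r in range(148,182)]
pts=[]; 
for r in rows:
    c=np.where(w[r,228:255])[0]
    if len(c)>4: pts.append((228+c.max()+.5,r))
P=toplane('top',pts,.01); L=np.array([inlane(*a[:2]) for a in P]); k=np.polyfit(L[3:-3,1],L[3:-3,0],1)
print('rear edge lane x',L[:,0],'lane y',L[[0,-1],1],'skew deg',np.degrees(np.arctan(k[0])))
old=cv2.imread('pics/t0.png')[:,:,::-1]
for n,xy in dict(offcut=(.4,-.2),collar=(.427,.065),finial=(.595,.2)).items():
    t=spotter.trace(n,'top'); print(n,[np.round(r['centre']) for r in t])
print(manip.state()['time'])
E
```

```text
rear edge lane x [-65.1 -65.  -64.9 -64.8 -64.6 -64.5 -64.4 -64.3 -64.2 -64.1 -64.  -63.9
 -63.8 -63.7 -63.6 -63.5 -63.4 -63.3 -63.2 -66.  -65.9 -65.8 -62.8 -65.5
 -65.4 -65.3 -65.2 -65.1 -65.  -64.9 -62. ] lane y [-41.7  44.7] skew deg -0.8023180018213335
offcut [array([318., 223.]), array([220., 213.])]
collar [array([218., 219.])]
finial [array([174., 153.])]
16.75
```

View pics/c6.png

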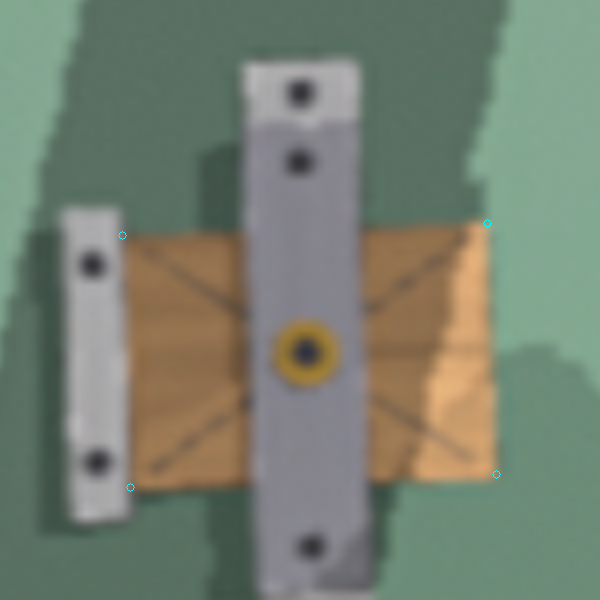

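The blank sits flush against the stop. Its corners lie on the drawn home marks at (122,235), (130,487), (487,223) and (496,474), and the diagonals cross under the bush. The hand is clear, so I'll hand in.

```bash
python3 -c "
from station import manip
print(manip.sign_off())"
```

```text
the job is handed in; nothing more can be done
None
```

The blank is home: its front end sits flat against the stop block, its centre is under the bush, and the hand is clear. I handed the job in at about 17 s.

- **How:** I pushed the smaller plain wooden blank from behind with two spread fingertips. A short arc squared and centred it, then I pushed it straight in under the bridge. It met the stop, I pressed with 15 N, and I backed off.
- **Last checks:** In the final top view all four corners lie on the predicted home outline. The rear edge is at about −65 mm in the jig frame. Its skew measured −0.8°, which is within the one-pixel steps of that edge.
- **Checks that failed or disagreed:**
  - The last two side-view pose fits were unusable because the bridge hides part of the blank, so I ignored them.
  - The two cameras disagreed by 2–4 mm on positions.
- **Bystanders:** The offcut and finial were found within 2 px of where they started. The collar read 6 to 9 px off, but that detection was rough and nothing passed near it. I did not re-measure the bowl, glue, gouge or mallet; the arm kept well clear of them.

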